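# Index the tile cutter's fence to the next stop hole

### The job

The tile cutter's swivelling fence is locked square by its spring index pin. Draw the pin by its knob, swing the fence clockwise (seen from above) to the very next hole, where the adjustable stop is clamped, let the pin drop fully home in it and let go. Go gently: do not jam the pin sideways in its holes or press it hard on the quadrant, and leave the other things on the bench and on the cutter where they are.

Things in the scene. Friction and masses are not known exactly. Their poses are not given: they have to be found in the camera images.
- cutter: rail tile cutter, fixed to the bench: grey bed 300 (its x) x 640 (its y) mm, working level 30 mm above the bench; two steel rails along its y, 100 mm high, over the cut line; a carriage with a lever handle (top 200 mm high) parked towards +y. Origin: centre of its underside; x points away from the robot at yaw 0, z up
- quadrant: flat curved aluminium plate fixed on the bed about the pivot, top 30 mm above the bench. A level steel track, 16 mm wide, 165 mm from the pivot, runs round it; the pin's round tip can rest and slide on it. Three holes in the track, each 11 mm along it, 8 mm deep: at fence 0, at the adjustable stop, and at 1.178 rad (not wanted). Origin: pivot axis, bench height
- square_hole (a point): centre of the mouth of the first hole (fence at 0). The next hole, the adjustable stop's, lies clockwise of it, somewhere between 0.419 and 0.750 rad (24 to 43 degrees) round the pivot: set anew each time and not measured, to be seen or felt. A small dark lug with a screw juts out of the quadrant's outer edge at that hole's angle
- pivot (a point): point on the fence's vertical pivot axis, 93 mm above the bench, the same height as knob with the pin home
- fence (a joint): angle of the fence, rad: 0 = square, pin in the first hole; grows clockwise seen from above, up to 1.25. The fence is a flat bar 16 mm wide, top 56 mm above the bench, reaching 215 mm from the pivot; friction holds it where it is left; about 2 N at the knob moves it, 4 N with the pin dragging on the track
- knob (a point): centre of the plunger's round black knob, where it is gripped: 26 mm diameter, 23 mm tall (12 mm below this point to 11 mm above), upright, 165 mm from the pivot on the fence; it rises and sinks with the pin and swings with the fence. Under it a 20 mm round steel barrel tops out 71 mm above the bench
- plunger (a joint): how far the knob and pin are drawn up, m: 0 = fully home in a hole, about 0.007 = tip resting on the track, 0.013 = upper end stop. A spring pulls it down with about 6 N at home, 10 N at the end stop
- index_pin: the steel pin under the knob, 9 mm diameter with a round tip, about 1 mm play on each side in a hole; it moves with the knob. Hidden in the fence. Origin: on the pin's axis, at bench height when home
- tile: blue-and-yellow patterned tile, 150 x 150 x 8 mm, lying on the cutter's side table; origin at the centre of its underside
- float: white plastic grout float, 280 x 115 mm, 70 mm high; origin at the centre of its underside
- jar: amber glass jar, 68 mm diameter, 85 mm high; origin at the centre of its underside
- bolster: steel bolster chisel, 250 mm long, 75 mm wide blade, lying along its x; origin below its middle
- scraper: black silicone scraper, about 170 mm long, 100 mm wide blade, lying along its x; origin below its middle
- pencil: flat carpenter's pencil, 170 mm long, lying along its x; origin at the centre of its underside

How it is judged (in metres and radians):
On the way, in this order (a step that is already met when the one before it is completed fails the run):
1. the pin is drawn out of the square hole and the fence has been swung off it (value of joint plunger above 0.006 m and value of joint fence above 0.05 rad), for 0.1 s.
2. the pin is fully home in the adjustable stop's hole (value of joint plunger below 0.0015 m and value of joint fence between 0.39 and 0.78 rad), for 0.2 s.
At the end, for the whole second after the job is handed in: the fence rests with its index pin fully home (within 1.5 mm) in the adjustable stop's hole, the next one clockwise from square (fence between 0.39 and 0.78 rad, where there is no other hole), at rest and let go (all of step 2 and not (velocity of joint fence above 0.02 rad/s) and not (velocity of joint fence below -0.02 rad/s)); the robot touches nothing.
It fails at once if the pin is forced against the quadrant or a hole's wall with more than 30 N (contact force between index_pin and quadrant above 30 N).
It fails at once if another thing on the bench or cutter is moved more than 15 mm (distance of any of tile, float, jar, bolster, scraper, pencil from where it was at the start of the episode above 0.015 m).
It also fails if it takes over 42 s, if anything falls off the work surface, if the arm or the gripper's body presses on something with over 40 N, if the wrist force passes 120 N, or if a joint passes its speed limit or range.

### The arm

A 6-joint arm with a two-finger parallel gripper is mounted at the origin on the work surface. World frame = base frame: x ahead of the robot, y to its left, z up, the work surface at z = 0. Lengths are in mm, angles in degrees, forces in N, time in s.
With the tool pointing down it reaches from about 350 to 850 mm from the base axis. Payload 8.1 kg.
Tool frame: the origin (TCP) lies at the very end of the fingers, on their centre line; the grasp point (between the pads) lies 19 mm behind it (r.grip_depth is the distance from the TCP to the grasp point, in mm); z points along the fingers, y is the direction in which the jaws open and shut (so a half turn about z gives the same grasp; the last joint's range is limited). The gripper opens to 85 mm and grips with 20 to 120 N. Pads are 22 mm wide; open, the fingers measure 114 mm over their backs; the gripper's body (76 mm by 85 mm) begins 54 mm behind the grasp point. The pads swing forward as they close: fully open they stand 13 mm farther back than shut.
Start: joints at [61.799, 7.471, 85.268, -0, 87.261, -4.893], TCP at [237.383, 551.049, 231.292] pointing down, gripper open.
Joint ranges: [-169.43, 169.43], [-51.17, 129.36], [1.28, 143.12], [-76.62, 256.62], [0, 156.53], [-152.29, 152.29]. Speed limits (degrees/s): [136.94, 136.94, 159.86, 180, 180, 180].

### API

Orientations are given as [roll, pitch, yaw] about the fixed x, y, z axes, in that order (R = Rz(yaw) Ry(pitch) Rx(roll)).
In Python, from bench import r gives the robot as it stands.
- The arm moves only by the tool move_arm, never from a script. Its argument "series" is a list of rows, each an object with "gripper": the opening, from 0 (shut) to 1 (fully open); "translation": the shift along the tool's x, y, z in mm, a list of three; "twist": the turn, a rotation vector about the tool's x, y, z in degrees, a list of three. In form: [{"gripper": gripper, "translation": [tx, ty, tz], "twist": [ax, ay, az]}, ...]. A call has 1 to 8 rows; each row shifts and turns the pose as measured when the row begins, along the tool's axes as they then stand; what a row does not reach is not made up. A row lasts 1/12 s, in which the tool goes at most 41.7 mm and 7.16 degrees, less where a joint would pass 70% of its speed; a pose out of reach is approached as far as the arm can. A call is refused whole if a number of a shift passes 41.7 or a number of a turn 7.16, either way. A call with a gripper value outside its range is refused whole. The fingers move at their own pace and stop on an object; "force" is the grip in N (left out, the last holds). Time passes only in rows, so rows that do not move let the fingers close. It gives the time, the measured TCP pose, the force and the opening at its end, in the units of the state.
- r.sense(): the state, without advancing time (a new reading comes with each control period).
- r.snapshot(name): name is "scene" or "side" or "wrist"; returns a dict with "pixels" (384x512x3 uint8, red, green, blue), "fovy" (degrees; the focal length in pixels is half the picture's height over the tangent of half this angle, whatever the lens; pixels are square), "cx", "cy" (the principal point, pixels), "xyz" and "orientation" of the camera in the world; the wrist camera has in their place "hand_eye" (4x4, takes a point from camera to tool coordinates, whose origin is the TCP and whose axes are the flange's). Camera axes: x right, y down, z forward; pixel columns grow to the right and rows downward; lengths in mm; the calibration is good to about 2 mm. A picture is of the moment at which its call begins: read the wrist's pose just before it. There is no depth.
- r.hand_in(): hands the job in, once; it reports no verdict.
The state is a dict: "time": time; "joint_pos": joint angles; "qd": joint speeds; "joint_efforts": joint torques, N m; "tool_pos": TCP position; "tcp_rot": TCP orientation; "ft_force": force on the tool from outside, world axes, zero at the start; "wrist_torque": the same for the moment, N m; "finger_gap": finger opening in mm.
Only numpy, scipy, OpenCV 4.12 (cv2) and the standard library are available. Lean on these libraries where they do the work, as an engineer would, in place of code of your own. Each camera call takes 0.05 s, during which the arm holds its last target. There are 200 camera calls.

## Working session

There is one attempt and no reset: what is moved stays moved. The work goes in short steps, Python scripts to look and compute and a tool call to move; the robot and the scene stay as the last step left them, time stands still between calls to the robot, and variables do not carry over. Pictures are saved under pics/ and viewed, about 8 in all and at most 12, crops included, and the job is handed in when it is done.

Besides the shell and the picture viewer there is one more tool, called after "Call:" as name([rows], argument=value, ...), one row to a line, values as JSON. move_arm: Moves the arm, as the interface text tells. Its arguments: {"type":"object","properties":{"series":{"type":"array"},"force":{"type":"number"}},"required":["series"]}

```bash
mkdir -p pics
cat > h.py <<'E'
import numpy as np, cv2, json
from scipy.spatial.transform import Rotation as R
from bench import r
def snap(n,f=None):
    s=r.sense(); p=r.snapshot(n)
    if f: cv2.imwrite('pics/'+f,p['pixels'][:,:,::-1])
    F=p['pixels'].shape[0]/2/np.tan(np.radians(p['fovy']/2))
    if 'hand_eye' in p:
        T=np.eye(4);T[:3,:3]=R.from_euler('xyz',s['tcp_rot'],degrees=True).as_matrix();T[:3,3]=s['tool_pos'];T=T@np.array(p['hand_eye'])
    else:
        T=np.eye(4);o=np.array(p['orientation']);T[:3,:3]=R.from_euler('xyz',o,degrees=True).as_matrix() if o.size==3 else o;T[:3,3]=p['xyz']
    return p['pixels'],(F,p['cx'],p['cy'],T)
def ray(c,u,v):
    F,cx,cy,T=c; d=T[:3,:3]@np.array([(u-cx)/F,(v-cy)/F,1]); return T[:3,3],d/np.linalg.norm(d)
def onz(c,u,v,z):
    o,d=ray(c,u,v); return o+d*(z-o[2])/d[2]
def tri(c1,a,c2,b):
    o1,d1=ray(c1,*a);o2,d2=ray(c2,*b)
    t=np.linalg.lstsq(np.c_[d1,-d2],o2-o1,rcond=None)[0]
    p,q=o1+t[0]*d1,o2+t[1]*d2
    return (p+q)/2,np.linalg.norm(p-q)
def proj(c,P):
    F,cx,cy,T=c; q=T[:3,:3].T@(np.array(P)-T[:3,3]); return F*q[0]/q[2]+cx,F*q[1]/q[2]+cy
E
python3 - <<'E'
from h import *
import pickle
C={}
ims=[]
for n in ['scene','side','wrist']:
    im,c=snap(n,n+'0.png'); C[n]=c; print(n,c[0],c[3].round(2).tolist())
pickle.dump(C,open('c0.pkl','wb'))
print(r.sense())
E
```

```text
scene 392.6916745143654 [[-0.83, 0.43, -0.37, 1035.82], [0.56, 0.62, -0.55, 773.45], [-0.0, -0.66, -0.75, 1114.86], [0.0, 0.0, 0.0, 1.0]]
side 372.63606220850323 [[0.95, -0.2, 0.25, 147.59], [-0.32, -0.58, 0.75, -1102.26], [-0.01, -0.79, -0.61, 977.85], [0.0, 0.0, 0.0, 1.0]]
wrist 327.325960779389 [[0.4, 0.89, 0.24, 176.74], [0.92, -0.38, -0.1, 576.14], [-0.0, 0.26, -0.97, 372.93], [0.0, 0.0, 0.0, 1.0]]
{'time': 0.15, 'joint_pos': array([ 6.17988283e+01,  7.50673399e+00,  8.53136961e+01,  2.16976289e-03,
        8.72610761e+01, -4.89323020e+00]), 'qd': array([ 0.00544804, -0.1179308 , -0.22093593,  0.00882291,  0.17332778,
       -0.05382436]), 'joint_efforts': array([ 9.98103387e-04, -5.70063472e+01, -5.01155913e+01, -2.45940046e-04,
        9.75173840e-03,  4.89008914e-05]), 'tool_pos': array([237.1781138 , 550.68680893, 230.48106951]), 'tcp_rot': array([-1.79918976e+02, -9.11164686e-03,  1.56691947e+02]), 'ft_force': array([ 0.85175544,  0.50930857, -0.28292541]), 'wrist_torque': array([-0.02690673,  0.02147503,  0.02063666]), 'finger_gap': 85.29125690746346}
```

View pics/scene0.png

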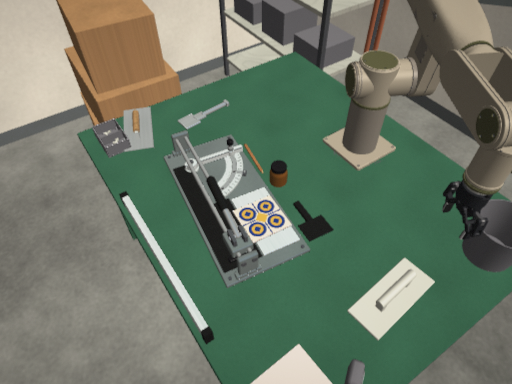

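View pics/side0.png

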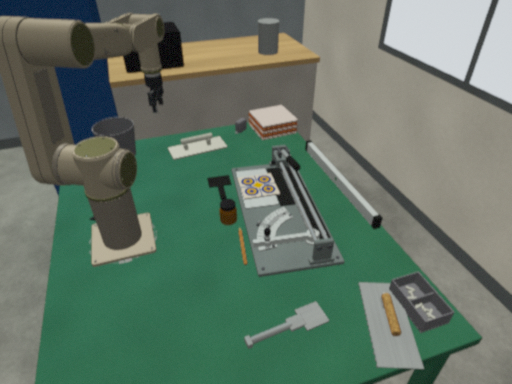

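View pics/wrist0.png

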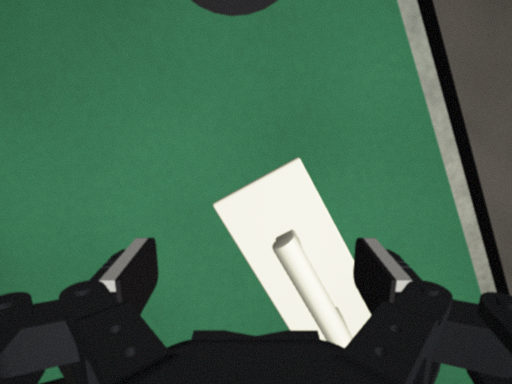

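Scene: knob near (231,143), fence running left to the pivot near (192,165), and the quadrant arc below it. Side: knob near (267,232), pivot near (310,237). The wrist view shows only the float.

Run:
```python
from h import *
import pickle
C=pickle.load(open('c0.pkl','rb'))
print(tri(C['scene'],(231,143),C['side'],(267,232)))
print(onz(C['scene'],231,143,93),onz(C['side'],267,232,93))
# bed corners z=30
for p in [(165,157),(229,277),(309,247)]: print('bed',onz(C['scene'],*p,30))
for p in [(258,272),(339,262),(233,167)]: print('bedS',onz(C['side'],*p,30))
print('jar',tri(C['scene'],(279,166),C['side'],(228,204)))
a=cv2.imread('pics/scene0.png')[125:205,155:305];b=cv2.imread('pics/side0.png')[170:280,220:350]
cv2.imwrite('pics/crop.png',np.vstack([cv2.resize(a,(600,320),interpolation=3)[:, :],cv2.resize(b,(600,508),interpolation=3)])[:600*2][::1][:828]) if 0 else cv2.imwrite('pics/crop.png',np.hstack([cv2.resize(a,(450,240),interpolation=3),cv2.resize(b,(284,240),interpolation=3)]))
```

```text
(array([ 482.16630549, -227.61282093,   88.14727385]), np.float64(5.427321980224234))
[ 482.23641923 -221.93205559   93.        ] [ 482.69962024 -233.72852565   93.        ]
bed [ 707.0250381  -362.11188506   30.        ]
bed [776.02742669 232.5980927   30.        ]
bed [504.5192206 287.6324613  30.       ]
bedS [ 413.34470861 -339.37085325   30.        ]
bedS [ 684.53662529 -387.14655222   30.        ]
bedS [508.31207394 282.89398878  30.        ]
jar (array([398.54765206, -26.80415552,  80.28256745]), np.float64(4.948821389914452))
```

View pics/crop.png

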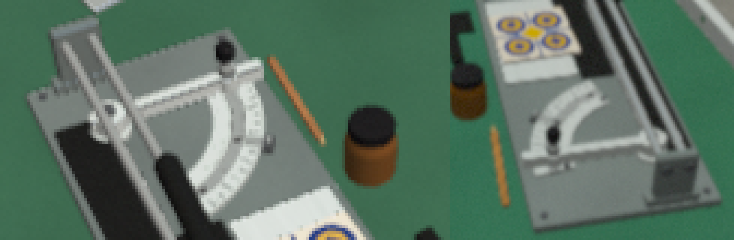

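Call:
move_arm([
  {"gripper": 1, "translation": [-28.4, -29.6, 0], "twist": [0, 0, 0]},
  {"gripper": 1, "translation": [-28.4, -29.6, 0], "twist": [0, 0, 0]},
  {"gripper": 1, "translation": [-28.4, -29.6, 0], "twist": [0, 0, 0]},
  {"gripper": 1, "translation": [-28.4, -29.6, 0], "twist": [0, 0, 0]},
  {"gripper": 1, "translation": [-28.4, -29.6, 0], "twist": [0, 0, 0]},
  {"gripper": 1, "translation": [-28.4, -29.6, 0], "twist": [0, 0, 0]},
  {"gripper": 1, "translation": [-28.4, -29.6, 0], "twist": [0, 0, 0]},
  {"gripper": 1, "translation": [-28.4, -29.6, 0], "twist": [0, 0, 0]},
])

```text
time: 0.82
tool_pos: [349.4, 240.4, 224.1]
tcp_rot: [-179.5, -0.2, 157.4]
ft_force: [0.6, 0.9, 0.6]
finger_gap: 85.5
```

Call:
move_arm([
  {"gripper": 1, "translation": [-28.4, -29.6, 0], "twist": [0, 0, 0]},
  {"gripper": 1, "translation": [-28.4, -29.6, 0], "twist": [0, 0, 0]},
  {"gripper": 1, "translation": [-28.4, -29.6, 0], "twist": [0, 0, 0]},
  {"gripper": 1, "translation": [-28.4, -29.6, 0], "twist": [0, 0, 0]},
  {"gripper": 1, "translation": [-28.4, -29.6, 0], "twist": [0, 0, 0]},
  {"gripper": 1, "translation": [-28.4, -29.6, 0], "twist": [0, 0, 0]},
  {"gripper": 1, "translation": [-28.4, -29.6, 0], "twist": [0, 0, 0]},
  {"gripper": 1, "translation": [-28.4, -29.6, 0], "twist": [0, 0, 0]},
])

```text
time: 1.48
tool_pos: [465.6, -72.4, 225.1]
tcp_rot: [-179.6, -0.1, 157.5]
ft_force: [1.1, 2.1, 0.7]
finger_gap: 85.4
```

The crop shows the knob at left, the fence, the quadrant, and a dark lug on the outer edge (crop (268,143), scene ≈(244,173)).

Call:
move_arm([
  {"gripper": 1, "translation": [-27, -28, 0], "twist": [0, 0, -4.6]},
  {"gripper": 1, "translation": [-27, -28, 0], "twist": [0, 0, -4.6]},
  {"gripper": 1, "translation": [-27, -28, 0], "twist": [0, 0, -4.6]},
  {"gripper": 1, "translation": [0, 0, 0], "twist": [0, 0, 0]},
])

```text
time: 1.82
tool_pos: [517.6, -189.6, 222.9]
tcp_rot: [-179.5, -0.3, 171.6]
ft_force: [0.2, 0.6, 0.3]
finger_gap: 85.5
```

Run:
```python
from h import *
import pickle
im,c=snap('wrist','w1.png'); pickle.dump(c,open('c1.pkl','wb'))
s=r.sense(); print(s['tool_pos'],s['tcp_rot'],s['joint_pos'])
```

```text
[ 516.60781684 -187.33681866  223.11950805] [-179.6129994    -0.36825146  171.34390848] [ -24.96166618    0.16695849   93.75372232   -0.47580335   86.32423038
 -106.27529945]
```

View pics/w1.png

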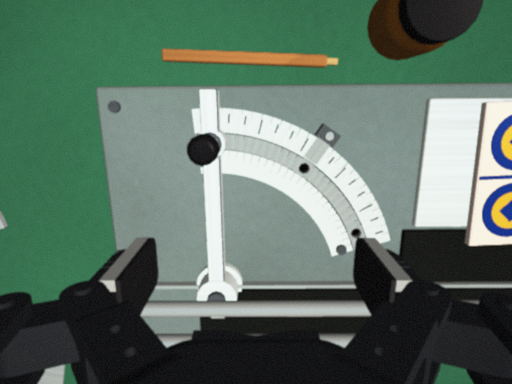

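Wrist view: knob (203,150), fence down to pivot (≈217,297), stop hole (304,168), lug (328,134), unwanted hole (356,233). I'll refine with masks and compute.

Run:
```python
from h import *
import pickle
from scipy.optimize import least_squares
c=pickle.load(open('c1.pkl','rb'));C=pickle.load(open('c0.pkl','rb'))
g=cv2.imread('pics/w1.png',0)
def blob(u,v,w,t):
    m=(g[v-w:v+w,u-w:u+w]<t).astype(np.uint8)
    n,l,s,ce=cv2.connectedComponentsWithStats(m)
    k=min(range(1,n),key=lambda i:np.hypot(*(ce[i]-w))); return ce[k]+[u-w,v-w],s[k]
res=[blob(203,150,25,50),blob(304,168,12,60),blob(356,233,12,60)]
print(res)
k=onz(c,*res[0][0],99);h=onz(c,*res[1][0],30);h3=onz(c,*res[2][0],30)
print('knob',k,'hole',h,'h3',h3,'pivot look',onz(c,217,297,58))
gs=cv2.imread('pics/side0.png',0)[222:240,258:276];m=(gs<60);print('side knob px',np.argwhere(m).mean(0)[::-1]+[258,222])
gs=cv2.imread('pics/scene0.png',0)[134:152,222:240];m=(gs<60);q=np.argwhere(m).mean(0)[::-1]+[222,134];print('scene px',q)
print('tri wrist+scene',tri(c,res[0][0],C['scene'],q))
def f(p):
    pv=p[:2]; a0=p[2]; d=lambda a:pv+165*np.array([np.cos(a),np.sin(a)])
    return np.r_[(d(a0)-k[:2]),d(a0-p[3])-h[:2],d(a0-1.178)-h3[:2]]
s=least_squares(f,[645,-253,2.98,.6]);print(s.x,np.degrees(s.x[2:]),s.fun)
```

```text
[(array([202.50627615, 149.12552301]), array([ 10,   9,  31,  31, 717], dtype=int32)), (array([303.63636364, 167.67272727]), array([ 8,  8,  8,  8, 55], dtype=int32)), (array([355.41463415, 232.19512195]), array([ 8,  8,  8,  7, 41], dtype=int32))]
knob [ 482.52200426 -229.57778107   99.        ] hole [ 524.37248068 -141.80894726   30.        ] h3 [604.00302993 -93.61154977  30.        ] pivot look [ 644.33800054 -251.42510622   58.        ]
side knob px [266.93333333 231.7       ]
scene px [229.5        141.83333333]
tri wrist+scene (array([ 483.32598955, -230.83647217,   92.94695798]), np.float64(0.36999425065396885))
[ 6.45696186e+02 -2.53125494e+02  3.00136251e+00  6.02178928e-01] [171.96540449  34.50231107] [-0.20615447 -0.48549741 -0.25522623  0.23417439  0.4613807   0.25132302]
```

Call:
move_arm([
  {"gripper": 1, "translation": [27, -41, 0], "twist": [0, 0, 0]},
  {"gripper": 1, "translation": [0, 0, 0], "twist": [0, 0, 7.1]},
  {"gripper": 1, "translation": [0, 0, 0], "twist": [0, 0, 7.1]},
  {"gripper": 1, "translation": [0, 0, 0], "twist": [0, 0, 7.1]},
  {"gripper": 1, "translation": [0, 0, 0], "twist": [0, 0, 7.1]},
  {"gripper": 1, "translation": [0, 0, 0], "twist": [0, 0, 7.1]},
  {"gripper": 1, "translation": [0, 0, 0], "twist": [0, 0, 7.1]},
  {"gripper": 1, "translation": [0, 0, 0], "twist": [0, 0, 7.1]},
])

```text
time: 2.53
tool_pos: [485.9, -211.1, 222.2]
tcp_rot: [-179.4, -0.3, 121.4]
ft_force: [0.1, 0.1, 0.4]
finger_gap: 85.5
```

Call:
move_arm([
  {"gripper": 0.8, "translation": [0, 0, 0], "twist": [0, 0, 7.1]},
  {"gripper": 0.8, "translation": [0, 0, 0], "twist": [0, 0, 7.1]},
  {"gripper": 0.8, "translation": [0, 0, 0], "twist": [0, 0, 7.1]},
  {"gripper": 0.8, "translation": [0, 0, 0], "twist": [0, 0, 7.1]},
  {"gripper": 0.8, "translation": [0, 0, 0], "twist": [0, 0, 7.1]},
  {"gripper": 0.8, "translation": [0, 0, 0], "twist": [0, 0, 3]},
  {"gripper": 0.8, "translation": [0, 0, 0], "twist": [0, 0, 0]},
  {"gripper": 0.8, "translation": [0, 0, 0], "twist": [0, 0, 0]},
])

```text
time: 3.2
tool_pos: [483.6, -200.9, 223.0]
tcp_rot: [-179.3, -0.0, 82.1]
ft_force: [0.5, 0.1, -0.4]
finger_gap: 68.7
```

Call:
move_arm([
  {"gripper": 0.8, "translation": [-29, 3, 0], "twist": [0, 0, 0]},
  {"gripper": 0.8, "translation": [0, 0, 35], "twist": [0, 0, 0]},
  {"gripper": 0.8, "translation": [0, 0, 30], "twist": [0, 0, 0]},
  {"gripper": 0.8, "translation": [0, 0, 0], "twist": [-0.6, 0, 0]},
  {"gripper": 0.8, "translation": [0, 0, 0], "twist": [0, 0, 0]},
])

```text
time: 3.62
tool_pos: [483.4, -228.7, 159.7]
tcp_rot: [179.7, 0.0, 82.9]
ft_force: [0.0, -0.8, 0.6]
finger_gap: 68.2
```

Run:
```python
from h import *
import pickle
im,c=snap('wrist','w2.png'); pickle.dump(c,open('c2.pkl','wb'))
s=r.sense(); print(s['tool_pos'],s['tcp_rot'],s['ft_force'])
print(proj(c,[482.5,-230,99]),proj(c,[525,-142,30]))
```

```text
[ 483.1358699  -228.491799    159.51721884] [1.79756407e+02 3.43175803e-02 8.28560593e+01] [-0.62457129  0.72347224 -0.20341433]
(np.float64(254.44618867042655), np.float64(206.33671984972324)) (np.float64(294.0132230098584), np.float64(66.34051140826784))
```

View pics/w2.png

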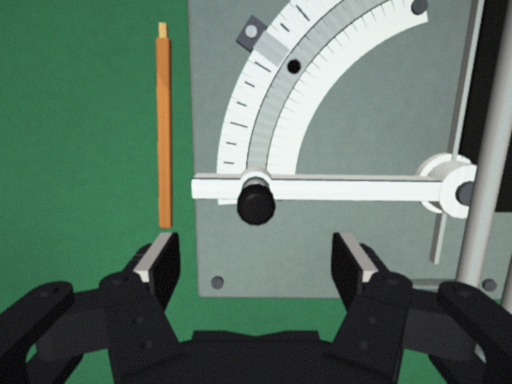

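Wrist view 2: knob at (256,204) and hole at (294,67), both within 2 px of where the first estimate projects. Descend.

Call:
move_arm([
  {"gripper": 0.8, "translation": [-1.3, -0.6, 35], "twist": [0, 0, 0]},
  {"gripper": 0.8, "translation": [0, 0, 30], "twist": [0, 0, 0]},
  {"gripper": 0.8, "translation": [0, 0, 12], "twist": [0, 0, 0]},
  {"gripper": 0.8, "translation": [0, 0, 3], "twist": [0, 0, 0]},
  {"gripper": 0.8, "translation": [0, 0, 0], "twist": [0, 0, 0]},
])

```text
time: 4.08
tool_pos: [488.5, -231.6, 88.1]
tcp_rot: [179.0, 0.3, 83.1]
ft_force: [0.4, 0.4, -0.1]
finger_gap: 68.0
```

Call:
move_arm([
  {"gripper": 0.8, "translation": [0.8, -6, 5], "twist": [0.8, 0, 0]},
  {"gripper": 0.8, "translation": [0, 0, 5], "twist": [0, 0, 0]},
  {"gripper": 0.8, "translation": [0, 0, 0], "twist": [0, 0, 0]},
])

```text
time: 4.33
tool_pos: [484.9, -231.3, 82.5]
tcp_rot: [179.6, 0.5, 83.1]
ft_force: [0.4, 0.1, -0.8]
finger_gap: 68.1
```

```bash
python3 -c "
from h import *
s=r.sense();print(s['tool_pos'],s['tcp_rot'],s['ft_force'],s['qd'])"
```

```text
[ 484.94881374 -231.26952875   82.5003236 ] [179.58034961   0.47524854  83.14952154] [ 0.36617724  0.06310357 -0.84166296] [ 0.20923015 -1.20132892 -1.03929959 -0.38549972  1.82096847  0.16230967]
```

Close gently after a small correction.

Call:
move_arm([
  {"gripper": 0.8, "translation": [1, -2.5, 5], "twist": [0, 0, 0]},
  {"gripper": 0.8, "translation": [0, 0, 0], "twist": [0, 0, 0]},
  {"gripper": 0.5, "translation": [0, 0, 0], "twist": [0, 0, 0]},
  {"gripper": 0.5, "translation": [0, 0, 0], "twist": [0, 0, 0]},
  {"gripper": 0.35, "translation": [0, 0, 0], "twist": [0, 0, 0]},
  {"gripper": 0.35, "translation": [0, 0, 0], "twist": [0, 0, 0]},
], force=20)

```text
time: 4.83
tool_pos: [484.0, -230.9, 79.9]
tcp_rot: [179.4, 0.6, 83.2]
ft_force: [0.9, -0.0, -0.0]
finger_gap: 29.7
```

Call:
move_arm([
  {"gripper": 0.35, "translation": [0, -1, 2.5], "twist": [0, 0, 0]},
  {"gripper": 0.25, "translation": [0, 0, 0], "twist": [0, 0, 0]},
  {"gripper": 0.15, "translation": [0, 0, 0], "twist": [0, 0, 0]},
  {"gripper": 0.1, "translation": [0, 0, 0], "twist": [0, 0, 0]},
  {"gripper": 0.1, "translation": [0, 0, 0], "twist": [0, 0, 0]},
], force=30)

```text
time: 5.25
tool_pos: [483.9, -231.0, 77.6]
tcp_rot: [179.2, 0.6, 83.2]
ft_force: [0.2, 0.6, -0.4]
finger_gap: 25.4
```

Call:
move_arm([
  {"gripper": 0.1, "translation": [0, 0, -5], "twist": [0, 0, 0]},
  {"gripper": 0.1, "translation": [0, 0, -5], "twist": [0, 0, 0]},
  {"gripper": 0.1, "translation": [0, 0, 0], "twist": [0, 0, 0]},
], force=40)

```text
time: 5.5
tool_pos: [483.8, -230.8, 86.2]
tcp_rot: [179.2, 0.6, 83.1]
ft_force: [5.3, -2.8, -10.4]
finger_gap: 24.4
```

Call:
move_arm([
  {"gripper": 0.1, "translation": [0, 0, -2.5], "twist": [0, 0, 0]},
  {"gripper": 0.1, "translation": [0, 0, 0], "twist": [0, 0, 0]},
])

```text
time: 5.67
tool_pos: [483.8, -230.6, 87.3]
tcp_rot: [179.2, 0.6, 83.1]
ft_force: [4.9, -2.6, -9.1]
finger_gap: 24.6
```

Run:
```python
from h import *
s=r.sense();print(s['tool_pos'],s['tcp_rot'],s['ft_force'],s['joint_pos'])
p=s['tool_pos'];pv=np.array([645.7,-253.1]);d=p[:2]-pv;print(np.hypot(*d),np.degrees(np.arctan2(d[1],d[0])))
```

```text
[ 483.82201509 -230.61156032   87.26345136] [179.21605861   0.56072569  83.12611989] [ 4.91853643 -2.59684342 -9.09317504] [-30.83363022   3.50953206 105.04523256  -0.20581175  70.50125316
 -23.89648727]
163.43259135507864 172.09096696139898
```

Call:
move_arm([
  {"gripper": 0.1, "translation": [4, 0.15, 0], "twist": [0, 0, 1.4]},
  {"gripper": 0.1, "translation": [7.2, 0.28, 0], "twist": [0, 0, 2.5]},
  {"gripper": 0.1, "translation": [7.2, 0.28, 0], "twist": [0, 0, 2.5]},
  {"gripper": 0.1, "translation": [7.2, 0.28, 0], "twist": [0, 0, 2.5]},
  {"gripper": 0.1, "translation": [0, 0, 0], "twist": [0, 0, 0]},
])

```text
time: 6.08
tool_pos: [489.2, -205.9, 84.5]
tcp_rot: [179.1, 0.5, 73.8]
ft_force: [3.3, 6.2, 1.8]
finger_gap: 24.4
```

```bash
cat > a.py <<'E'
from h import *
s=r.sense();print(s['tool_pos'],s['tcp_rot'],s['ft_force'],s['finger_gap'],s['time'])
p=s['tool_pos'];pv=np.array([645.7,-253.1]);d=p[:2]-pv;a=172.0-np.degrees(np.arctan2(d[1],d[0]));print(np.hypot(*d),'fence',a,'yaw dev',s['tcp_rot'][2]-(82-a),'arc left',(34.5-a)*165*np.pi/180)
E
python3 a.py
```

```text
[ 489.19666273 -205.86344864   84.47314968] [179.12997883   0.49829387  73.81201276] [3.30261204 6.15754278 1.77060793] 24.379870427850253 6.0833
163.47656211858052 fence 8.795104037260586 yaw dev 0.6071167997284732 arc left 74.02478629134608
```

Call:
move_arm([
  {"gripper": 0.1, "translation": [0, 0, -4], "twist": [0, 0, 0]},
  {"gripper": 0.1, "translation": [7.2, 0.2, -1], "twist": [0, 0, 2.5]},
  {"gripper": 0.1, "translation": [7.2, 0.2, -1], "twist": [0, 0, 2.5]},
  {"gripper": 0.1, "translation": [7.2, 0.2, -1], "twist": [0, 0, 2.5]},
  {"gripper": 0.1, "translation": [7.2, 0.2, -1], "twist": [0, 0, 2.5]},
  {"gripper": 0.1, "translation": [7.2, 0.2, -1], "twist": [0, 0, 2.5]},
  {"gripper": 0.1, "translation": [0, 0, 0], "twist": [0, 0, 0]},
])

```text
time: 6.67
tool_pos: [502.7, -173.0, 88.3]
tcp_rot: [179.0, 0.4, 61.4]
ft_force: [7.5, -1.1, -9.4]
finger_gap: 24.4
```

```bash
python3 a.py
```

```text
[ 502.74556478 -173.00447873   88.32113624] [179.02759977   0.36109124  61.36199589] [ 7.54496655 -1.06332841 -9.38643828] 24.37910181001491 6.6667
163.86355018119758 fence 21.261345927263505 yaw dev 0.6233418213259867 arc left 38.12458684679844
```

Call:
move_arm([
  {"gripper": 0.1, "translation": [7.2, 0.2, -0.3], "twist": [0, 0, 2.5]},
  {"gripper": 0.1, "translation": [7.2, 0.2, -0.3], "twist": [0, 0, 2.5]},
  {"gripper": 0.1, "translation": [7.2, 0.2, -0.3], "twist": [0, 0, 2.5]},
  {"gripper": 0.1, "translation": [7.2, 0.2, -0.3], "twist": [0, 0, 2.5]},
  {"gripper": 0.1, "translation": [3.6, 0.1, 0], "twist": [0, 0, 1.25]},
  {"gripper": 0.1, "translation": [0, 0, 0], "twist": [0, 0, 0]},
])

```text
time: 7.17
tool_pos: [520.5, -147.3, 84.5]
tcp_rot: [179.0, 0.3, 50.2]
ft_force: [4.7, 2.5, -0.9]
finger_gap: 24.5
```

```bash
python3 a.py
```

```text
[ 520.47225481 -147.254051     84.52893856] [179.03687344   0.33358816  50.20807479] [ 4.74441193  2.45948857 -0.85798869] 24.46783720859291 7.1667
163.96753667876618 fence 32.205417844749036 yaw dev 0.41349263790540647 arc left 6.607922238495108
```

Call:
move_arm([
  {"gripper": 0.1, "translation": [3.3, 0.1, -0.7], "twist": [0, 0, 1.15]},
  {"gripper": 0.1, "translation": [3.3, 0.1, -0.3], "twist": [0, 0, 1.15]},
  {"gripper": 0.1, "translation": [0, 0, 0], "twist": [0, 0, 0]},
])

```text
time: 7.42
tool_pos: [524.3, -142.6, 83.5]
tcp_rot: [179.1, 0.4, 48.1]
ft_force: [6.2, -1.7, -8.2]
finger_gap: 25.0
```

```bash
python3 a.py
```

```text
[ 524.30875694 -142.60100496   83.45634893] [179.10565502   0.37876322  48.06086064] [ 6.21157146 -1.73299104 -8.23610172] 24.972604659421435 7.4167
164.15194728034564 fence 34.310704075609095 yaw dev 0.37156471124963275 arc left 0.5451331283025422
```

The arm now carries the full spring force with z below track level, so the tip is over the hole. Lower gently.

Call:
move_arm([
  {"gripper": 0.1, "translation": [0.4, 0, 1.5], "twist": [0, 0, 0]},
  {"gripper": 0.1, "translation": [0, 0, 1.5], "twist": [0, 0, 0]},
  {"gripper": 0.1, "translation": [0, 0, 0], "twist": [0, 0, 0]},
])

```text
time: 7.67
tool_pos: [524.4, -142.5, 78.8]
tcp_rot: [179.1, 0.4, 48.2]
ft_force: [6.2, -0.4, -7.2]
finger_gap: 24.5
```

```bash
python3 a.py
```

```text
[ 524.41087528 -142.51854914   78.84319784] [179.14427683   0.40228518  48.17143411] [ 6.2470466  -0.37124846 -7.2063818 ] 24.52224615108427 7.6667
164.13198667543367 fence 34.35598634528853 yaw dev 0.5274204601518448 arc left 0.4147295530199957
```

Call:
move_arm([
  {"gripper": 0.1, "translation": [0, 0, 0.8], "twist": [0, 0, 0]},
  {"gripper": 0.1, "translation": [0, 0, 0], "twist": [0, 0, 0]},
  {"gripper": 0.4, "translation": [0, 0, 0], "twist": [0, 0, 0]},
  {"gripper": 0.6, "translation": [0, 0, 0], "twist": [0, 0, 0]},
  {"gripper": 0.8, "translation": [0, 0, 0], "twist": [0, 0, 0]},
  {"gripper": 0.8, "translation": [0, 0, 0], "twist": [0, 0, 0]},
  {"gripper": 0.8, "translation": [0, 0, 0], "twist": [0, 0, 0]},
])

```text
time: 8.25
tool_pos: [524.1, -142.9, 79.2]
tcp_rot: [179.2, 0.4, 48.2]
ft_force: [0.1, 0.3, 0.7]
finger_gap: 68.1
```

```bash
python3 a.py
```

```text
[ 524.12287401 -142.93379346   79.22130032] [179.17951319   0.41343024  48.17590829] [0.13185892 0.30025097 0.69808692] 68.11419546655691 8.25
164.0658118784735 fence 34.181062766094925 yaw dev 0.3569710518369078 arc left 0.9184732984097301
```

Released with the force back to zero. Now I'll lift away and check.

Call:
move_arm([
  {"gripper": 0.8, "translation": [0, 0, -15], "twist": [0, 0, 0]},
  {"gripper": 0.8, "translation": [0, 0, -30], "twist": [0, 0, 0]},
  {"gripper": 0.8, "translation": [0, 0, -35], "twist": [0, 0, 0]},
  {"gripper": 0.8, "translation": [0, 0, -35], "twist": [0, 0, 0]},
  {"gripper": 0.8, "translation": [0, 0, 0], "twist": [0, 0, 0]},
  {"gripper": 0.8, "translation": [0, 0, 0], "twist": [0, 0, 0]},
])

```text
time: 8.75
tool_pos: [520.9, -140.5, 197.3]
tcp_rot: [179.5, 0.5, 48.2]
ft_force: [-0.7, -0.3, -1.1]
finger_gap: 68.2
```

```bash
python3 a.py
python3 - <<'E'
from h import *
import pickle
im,c=snap('wrist','w3.png');im2,c2=snap('scene','s3.png');im3,c3=snap('side','sd3.png')
g=cv2.cvtColor(im,cv2.COLOR_RGB2GRAY)
a=172-34.4;K=np.array([645.7+165*np.cos(np.radians(a)),-253.1+165*np.sin(np.radians(a)),93.])
u,v=map(int,proj(c,K+[0,0,5]));print('wrist pred',u,v)
def blob(g,u,v,w,t):
    m=(g[max(v-w,0):v+w,u-w:u+w]<t).astype(np.uint8)
    n,l,s,ce=cv2.connectedComponentsWithStats(m);k=max(range(1,n),key=lambda i:s[i,4]);return ce[k]+[u-w,max(v-w,0)],s[k]
b=blob(g,u,v,28,50);print(b,onz(c,*b[0],98))
for C,I in((c2,im2),(c3,im3)):
    u2,v2=map(int,proj(C,K));q=blob(cv2.cvtColor(I,cv2.COLOR_RGB2GRAY),u2,v2,8,60);print(u2,v2,q,tri(c,b[0],C,q[0]))
cv2.imwrite('pics/end.png',cv2.cvtColor(np.hstack([im[:,:],cv2.resize(im2[115:215,150:310],(288,180)).repeat(1,0) if 0 else np.vstack([cv2.resize(im2[115:215,150:310],(288,180)),np.zeros((204,288,3),np.uint8)])]),cv2.COLOR_RGB2BGR))
E
```

```text
[ 520.94954183 -140.48190831  197.33588683] [179.4906167    0.54633891  48.15147764] [-0.68159691 -0.25504288 -1.08613604] 68.24624818626279 8.75
168.06400980049395 fence 34.07404787447936 yaw dev 0.22552550991769493 arc left 1.2266540626235443
wrist pred 258 186
(array([259.30086313, 184.35018496]), array([ 14,  10,  31,  34, 811], dtype=int32)) [ 525.47515617 -141.19885913   98.        ]
232 159 (array([232.48571429, 159.4       ]), array([ 6,  5,  6,  8, 35], dtype=int32)) (array([ 524.83827475, -142.49956651,   92.38047925]), np.float64(0.5566764549040754))
268 212 (array([268.93333333, 212.93333333]), array([ 7,  6,  5,  7, 30], dtype=int32)) (array([ 524.37244853, -142.13731926,   92.91280846]), np.float64(0.6503390375683351))
```

View pics/end.png

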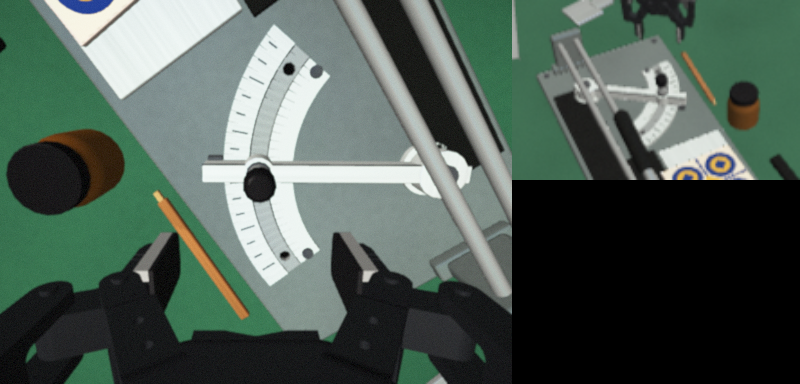

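The final view shows the fence over the lug, with the knob at (259,184). The square hole and the unwanted hole are both uncovered. The knob's height triangulates to 92.4–92.9 mm, against 92.9 mm when it was home at the start.

```bash
python3 -c "
from bench import r
print(r.hand_in())"
```

```text
the job is handed in; nothing more can be done
None
```

I drew the pin, swung the fence clockwise about 34.4° (0.60 rad) to the adjustable stop's hole and lowered the pin in. I then let go, lifted about 118 mm clear and handed in at about 9 s; `r.hand_in()` gave no verdict.

**Pin home:** the knob triangulates to 92.4 and 92.9 mm (two view pairs), against 92.9 mm when it was home at the start. On the track it would stand near 100 mm. The last picture shows the fence at the lug, with the square hole and the third hole both uncovered.

**Forces:** the pin touched the track twice during the swing because the arm sagged about 3 mm. I estimate about 10 N there, from the wrist force and the spring figures you gave; I did not measure the contact force directly. The wrist force read close to zero after release.

**Other things:** the pencil, jar and tile looked undisturbed in the last picture, but I did not measure their positions. I did not check the float, bolster and scraper again; the arm only worked above the bench around the knob.

**Disagreement:** the arm-pose readings put the stop at 34.2–34.4°, and the camera fit put it at 34.5°. That is within about 1 mm along the track.

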